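Find the hidden battery-door release on a floodlight power pack and open the door

TASK

Open the battery door of the floodlight power pack for inspection. Its release is a flush push pad in the row of four look-alike pads along the pack's near edge, and the other three are blanking plugs: feel along the row with a fingertip, find the one that gives and push it in until the door springs part-way up; then push the door right back until it stays open past upright. Nothing is to be picked up, and leave the gear lying around and on the pack where it is.

Things in the scene. Friction and masses are not known exactly. Their poses are not given: they have to be found in the camera images.
- pack: Power pack: grey box, 280 (x) x 400 (y) x 170 mm high, too heavy to shift, black bumpers, a carrying bar on each end (reach 230 mm from the middle). Origin: centre of its underside; x points from its near edge (pads) to its far edge, y left along the row of pads, z up. Yaw within 0.25 rad. Top panel flat, dark grey, 170 mm up; the paler door lies flush in it, x -50 to +60, y -100 to +100 mm, 5 mm thick.
- pad1 (a point): Centre of the top face of the first (leftmost, +y) of four look-alike grey pads, at (-100, 117) mm in the pack's frame. Each pad is 33 (x) x 43 (y) mm in a close-fitting pocket, its face 2 mm below the panel, 168 mm above the table. One of the four, a different one every time, is the release; the others are rigid plugs. Pressed with 6 N a plug stays, the release goes right in.
- pad2 (a point): Centre of the top face of the second pad from the left, at (-100, 39) mm in the pack's frame; same size and height.
- pad3 (a point): Centre of the top face of the third pad from the left, at (-100, -39) mm in the pack's frame; same size and height.
- pad4 (a point): Centre of the top face of the fourth (rightmost) pad, at (-100, -117) mm in the pack's frame; same size and height.
- release (a joint): How far the release pad is pushed in, in m: 0 out, 0.006 fully in. A spring holds it out (starts to move at about 1.5 N, fully in at about 4 N) and it comes back when let go. The catch lets the door go at about 0.004.
- door (a joint): Angle of the battery door, rad: 0 shut and flush, 1.95 at its stop. Hinged along its far edge; the edge near the pads is free and rises. Latched, it cannot be raised. Let go, a spring lifts it in 1 to 2 s to 1.0 to 1.3 rad, free edge some 100 mm above the panel; from there a level push on that edge (under 2 N) swings it on, and its friction hinge holds it where it is left. Right back means beyond 1.7 rad.
- door_edge (a point): Middle of the door's free edge, top face; moves with the door, 110 mm from the hinge line. Shut: at (-50, 0, 170) mm in the pack's frame. A steel keeper 30 mm wide stands out 13 mm from the door's underside at the middle of this edge: push beside it, 40 to 80 mm off the middle.
- hinge_mid (a point): Middle of the door's hinge line, at (60, 0, 170) mm in the pack's frame; the hinge line runs along the pack's y.
- tape: Roll of yellow barrier tape lying flat on the pack's top panel in a far corner beside the door, 80 mm across, 48 mm high. Loose; leave alone. Origin: centre of its underside.
- torch: Red hand torch standing on its lens on the table beside one end of the pack, 58 mm across the foot, 155 mm tall. Loose; leave alone. Origin: centre of its underside.
- spare_battery: Dark spare battery module on the table beside the pack's right end, 75 x 120 x 65 mm. Loose; leave alone. Origin: centre of its underside.
- radio: Black hand-held radio standing upright on the table beside one end of the pack, 38 x 62 x 125 mm and a 75 mm aerial. Loose; leave alone. Origin: centre of its underside.
- marker_can: Orange marking-spray can standing on the table beside one end of the pack, 66 mm across, 190 mm tall. Loose; leave alone. Origin: centre of its underside.
- tin: Small green first-aid tin lying on the pack's top panel in the other far corner, 64 x 92 x 30 mm. Loose; leave alone. Origin: centre of its underside.

How it is judged (in metres and radians):
On the way, in this order (a step that is already met when the one before it is completed fails the run):
1. the release pad is pushed in (value of joint release above 0.003 m and value of joint door below 1.4 rad), for 0.05 s.
2. the door is pushed right back (value of joint door above 1.7 rad), for 0.1 s.
At the end, for the whole second after the job is handed in: The battery door stands by itself beyond 1.7 rad (97 degrees), at rest; the release pad has come back out (under 1.5 mm in); every loose thing is within 30 mm of where it was (value of joint door above 1.7 rad and velocity of joint door between -0.1 and 0.1 rad/s and value of joint release below 0.0015 m and distance of each of tape, torch, spare_battery, radio, marker_can, tin from where it was at the start of the episode below 0.03 m); the robot touches nothing.
It fails at once if a loose thing is moved more than 30 mm, lifted or knocked over (distance of any of tape, torch, spare_battery, radio, marker_can, tin from where it was at the start of the episode above 0.03 m).
It also fails if it takes over 54 s, if anything falls off the work surface, if the arm or the gripper's body presses on something with over 40 N, if the wrist force passes 120 N, or if a joint passes its speed limit or range.

ROBOT

A 6-joint arm with a two-finger parallel gripper is mounted at the origin on the work surface. World frame = base frame: x ahead of the robot, y to its left, z up, the work surface at z = 0. Lengths are in m, angles in degrees, forces in N, time in s.
With the tool pointing down it reaches from about 0.375 to 0.9 m from the base axis. Payload 3.1 kg.
Tool frame: the origin (TCP) lies at the very end of the fingers, on their centre line; the grasp point (between the pads) lies 19 mm behind it (bot.hold_point_z is the z of the grasp point in the tool frame, in m); z points along the fingers, y is the direction in which the jaws open and shut (so a half turn about z gives the same grasp; the last joint's range is limited). The gripper opens to 87 mm and grips with 3 to 60 N. Pads are 19 mm wide; open, the fingers measure 117 mm over their backs; the gripper's body (75 mm by 190 mm) begins 51 mm behind the grasp point.
Start: joints at [63.627, 30.224, 82.088, -0, 67.689, -10.227], TCP at [0.174, 0.6, 0.223] pointing down, gripper open.
Joint ranges: [-176.69, 176.69], [-43.24, 126.21], [12.49, 139.97], [-82, 262], [0, 151.66], [-163.58, 163.58]. Speed limits (degrees/s): [159.86, 159.86, 180, 180, 180, 180].

INTERFACE

Orientations are given as a 3x3 rotation matrix whose columns are the frame's x, y, z axes.
In Python, from rig import bot gives the robot as it stands.
- The arm moves only by the tool servo_tool, never from a script. Its argument "increments" is a list of rows, each a list of 3 entries, a list of its own where there are three numbers: the closure, from 0 (fully open) to 1 (shut), then the shift along the tool's x, y, z in mm, then the turn about the tool's z in degrees. In form: [[claw, [x, y, z], turn], ...]. A call has 1 to 5 rows; each row shifts and turns the commanded pose from where the row before left it, along the tool's axes as they then stand; what a row does not reach is not made up. A row lasts 1/8 s, in which the tool goes at most 62.5 mm and 10.7 degrees, less where a joint would pass 70% of its speed; a pose out of reach is approached as far as the arm can. A call with a gripper value outside its range is refused whole. The fingers move at their own pace and stop on an object; the grip force is fixed at half the most. Time passes only in rows, so rows that do not move let the fingers close. It gives the time, the measured TCP pose, the force and the opening at its end, in the units of the state.
- bot.read_state(): the state, without advancing time (a new reading comes with each control period).
- bot.capture(name): name is "scene" or "top"; returns (picture, depth): 400x640x3 uint8, blue, green, red; 400x640 float32, m along the optical axis (not along the pixel's ray), 0 where there is no reading.
- bot.camera_info(name): a dict with "K" (3x3 intrinsics, pixels), "R" (3x3) and "t" (3): a world point X has camera coordinates R X + t. Camera axes: x right, y down, z forward; pixel columns grow to the right and rows downward; lengths in m; the calibration is good to about 2 mm. A picture is of the moment at which its call begins. camera_info takes no time and is no camera call.
- bot.hand_in(): hands the job in, once; it reports no verdict.
Trained networks look in the newest picture that a camera, given by its name, has taken for a name from the list of things; names that differ only in an ending like _2 or _b are one class to them, and where a whole thing is asked for, a point or a joint stands for the part that bears it (a point fixed in the world has none). Each returns a list of dicts, best first, with "p" (0 to 1); they miss things now and then, are a little off and sometimes report something else, mostly with a low value. They report only what shows in the picture. A call takes as long as a camera call.
- bot.find_in(camera, thing): "bbox" ([left, top, right, bottom] in pixels, round what is visible of it).
- bot.trace(camera, thing): "region" (400x640 bool, what is visible of it) and "bbox" ([left, top, right, bottom] in pixels, round what is visible of it).
The state is a dict: "time_s": time; "joint_positions": joint angles; "qvel": joint speeds; "tau": joint torques, N m; "position": TCP position; "tcp_rot": TCP orientation; "force": force on the tool from outside, world axes, zero at the start; "moment": the same for the moment, N m; "opening": opening from 0.0 (shut) to 1.0 (fully open).
Only numpy, scipy, OpenCV 4.12 (cv2) and the standard library are available. Lean on these libraries where they do the work, as an engineer would, in place of code of your own. Each camera call takes 0.05 s, during which the arm holds its last target.

## Working session

There is one attempt and no reset: what is moved stays moved. The work goes in short steps, Python scripts to look and compute and a tool call to move; the robot and the scene stay as the last step left them, time stands still between calls to the robot, and variables do not carry over. Pictures are saved under pics/ and viewed, and the job is handed in when it is done.

Besides the shell and the picture viewer there is one more tool, called after "Request:" as name(argument=value, ...) on one line, values as JSON. servo_tool: Moves the arm, as the interface text tells. Its arguments: {"type":"object","properties":{"increments":{"type":"array","items":{"type":"array"}}},"required":["increments"]}

```bash
mkdir -p pics; ls; python3 - <<'E'
from rig import bot
import cv2,numpy as np
for n in("scene","top"):
    p,d=bot.capture(n); cv2.imwrite(f"pics/{n}0.png",p); np.save(f"pics/{n}0.npy",d)
    c=bot.camera_info(n); print(n,c["K"],c["R"],c["t"])
s=bot.read_state(); print(s["time_s"],s["position"],s["tcp_rot"],s["force"],s["opening"])
E
```

```text
pics
scene [[374.50238538   0.         317.74980255]
 [  0.         374.50238538 201.65655472]
 [  0.           0.           1.        ]] [[-0.31997512  0.94742298  0.00236958]
 [ 0.63509705  0.21634723 -0.74151575]
 [-0.70304172 -0.23576168 -0.67093127]] [ 0.16888023 -0.28199447  1.38886221]
top [[373.09986959   0.         319.9056083 ]
 [  0.         373.09986959 201.57138026]
 [  0.           0.           1.        ]] [[-0.01337868 -0.9994003   0.03193823]
 [-0.98598089  0.00787262 -0.16667243]
 [ 0.16632104 -0.03372034 -0.98549493]] [0.01346445 0.6072369  0.98454432]
0.1 [0.1734747  0.59976581 0.22167337] [[-9.60557923e-01  2.78078626e-01 -8.68484391e-04]
 [ 2.78079757e-01  9.60556436e-01 -1.72673572e-03]
 [ 3.54059975e-04 -1.90013761e-03 -9.99998132e-01]] [ 0.40731562 -0.54186092 -0.00910642] 1.0018897344486817
```

View pics/scene0.png

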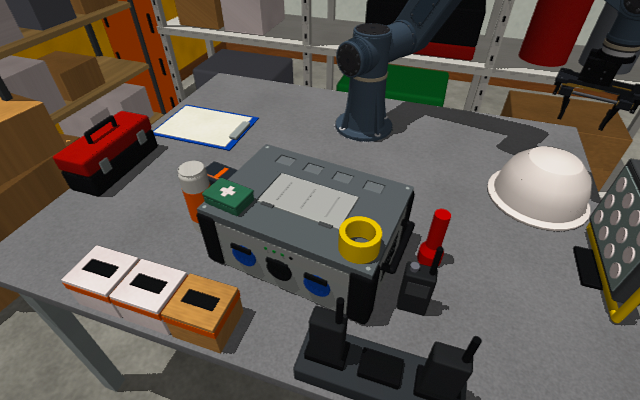

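View pics/top0.png

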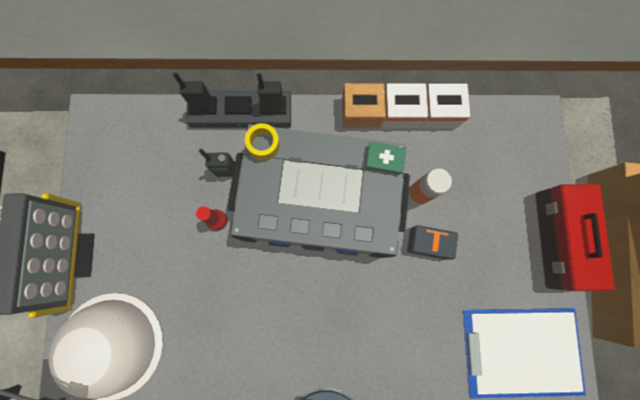

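The top view shows the pack. Its pads are at about (268,222), (300,226), (332,230) and (364,234), and the pale door is around (320,186). The tape is at the far left and the tin at the far right. Next I'll measure.

```bash
cat > h.py <<'E'
from rig import bot
import cv2,numpy as np
def unproj(n,u,v,z):
    c=bot.camera_info(n);K,R,t=c["K"],np.array(c["R"]),np.array(c["t"])
    r=R.T@np.linalg.solve(K,np.array([u,v,1.])); o=-R.T@t
    return o+r*(z-o[2])/r[2]
def cloud(n,d):
    c=bot.camera_info(n);K,R,t=c["K"],np.array(c["R"]),np.array(c["t"])
    v,u=np.mgrid[:400,:640]; p=np.stack([(u-K[0,2])/K[0,0]*d,(v-K[1,2])/K[1,1]*d,d],-1)
    return (p-t)@R
def st():
    s=bot.read_state(); print(round(s["time_s"],2),np.round(s["position"],4),np.round(s["force"],2),s["opening"])
    return s
E
python3 - <<'E'
from h import *
d=np.load("pics/top0.npy"); P=cloud("top",d)
for n in("pad1","pad2","pad3","pad4","door_edge","tape","tin","pack"):
    for r in bot.find_in("top",n)[:4]:
        b=r["bbox"]; print(n,round(r["p"],2),np.round(b,1),np.round(unproj("top",(b[0]+b[2])/2,(b[1]+b[3])/2,.17),4))
m=(abs(P[...,2]-.17)<.006)&(d>0)
m=cv2.morphologyEx(m.astype(np.uint8),cv2.MORPH_OPEN,np.ones((3,3)))
k,l,s,c=cv2.connectedComponentsWithStats(m); i=1+np.argmax(s[1:,4]); print(s[i])
q=P[l==i]; print("z",np.percentile(q[:,2],[5,50,95]))
print(cv2.minAreaRect(q[:,:2].astype(np.float32)))
img=cv2.imread("pics/top0.png"); cv2.imwrite("pics/topz.png",cv2.resize(img[120:270,190:470],None,fx=2.8,fy=2.8,interpolation=cv2.INTER_CUBIC))
for u,v in((268,222),(300,226),(332,230),(364,234)): print(unproj("top",u,v,.168))
E
```

```text
pad1 0.71 [226.3 128.4 406.7 259.4] [0.6064 0.0192 0.17  ]
pad2 0.71 [226.3 128.4 406.7 259.4] [0.6064 0.0192 0.17  ]
pad3 0.71 [226.3 128.4 406.7 259.4] [0.6064 0.0192 0.17  ]
pad4 0.71 [226.3 128.4 406.7 259.4] [0.6064 0.0192 0.17  ]
door_edge 0.65 [275.2 159.  362.1 213.1] [0.6261 0.0136 0.17  ]
tape 0.69 [278.6 159.5 362.3 209.5] [0.63   0.0091 0.17  ]
tape 0.61 [244.5 126.8 277.1 160.6] [0.7353 0.1571 0.17  ]
tin 0.58 [363.3 139.6 406.5 176.3] [ 0.6971 -0.154   0.17  ]
pack 0.63 [231.2 127.3 410.3 258.5] [0.6088 0.0087 0.17  ]
[  231   128   172   126 15740]
z [0.16865166 0.1716173  0.1743101 ]
((0.6228118538856506, 0.010632961988449097), (0.40091124176979065, 0.28087180852890015), 82.42462921142578)
[0.5383743  0.13745869 0.168     ]
[0.52787078 0.06007415 0.168     ]
[ 0.51734719 -0.01745822  0.168     ]
[ 0.50680348 -0.09513883  0.168     ]
```

View pics/topz.png

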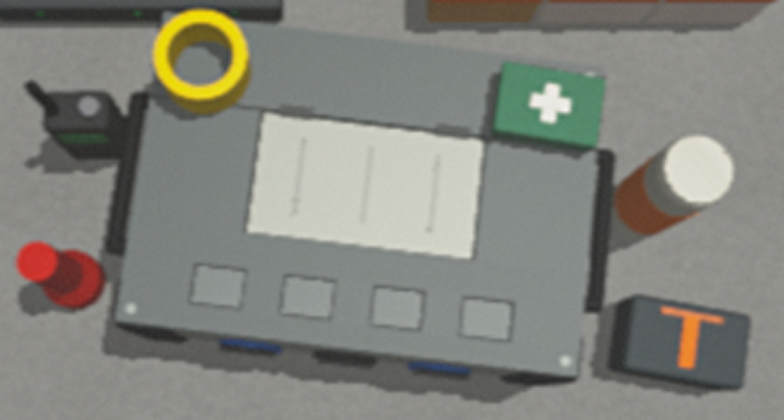

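Request:
servo_tool(increments=[[1,[0,0,-30],-8.5],[1,[-42,-41,0],0],[1,[-42,-41,0],0],[1,[-42,-41,0],0],[1,[-42,-41,0],0]])

```text
time_s: 1.12
position: [0.3195, 0.4141, 0.2529]
tcp_rot: [[-0.991, 0.133, 0.001], [0.133, 0.991, 0.001], [-0.001, 0.001, -1.0]]
force: [0.6, -0.4, 0.1]
opening: 0.516
```

Request:
servo_tool(increments=[[1,[-42,-41,0],0],[1,[-42,-41,0],0],[1,[-42,-41,0],0],[1,[-42,-41,0],0],[1,[-42,-41,0],0]])

```text
time_s: 1.75
position: [0.5005, 0.1827, 0.2529]
tcp_rot: [[-0.991, 0.133, 0.001], [0.133, 0.991, 0.0], [-0.001, 0.001, -1.0]]
force: [-0.3, -0.8, 0.2]
opening: 0.017
```

```bash
cat >> h.py <<'E'
C=np.array([.6228,.0106]);yaw=np.radians(-7.6);RX=np.array([np.cos(yaw),np.sin(yaw)]);RY=np.array([-np.sin(yaw),np.cos(yaw)])
def pk(s):
    d=np.array(s["position"])[:2]-C; print("pack xy mm",np.round([d@RX*1e3,d@RY*1e3],1),"z",round(s["position"][2]*1e3,1))
    print(np.round(np.array(s["tcp_rot"]),3).tolist(), "tool x in pack",np.round([np.array(s["tcp_rot"])[:2,0]@RX,np.array(s["tcp_rot"])[:2,0]@RY],4))
E
python3 -c "
from h import *
pk(st())"
```

```text
1.75 [0.5005 0.1827 0.2529] [-0.28 -0.82  0.23] 0.017124537579521638
pack xy mm [-144.   154.4] z 252.9
[[-0.991, 0.133, 0.001], [0.133, 0.991, 0.0], [-0.001, 0.001, -1.0]] tool x in pack [-1.     0.001]
```

Request:
servo_tool(increments=[[1,[0,0,0],0],[1,[0,0,0],0]])

```text
time_s: 2.0
position: [0.4987, 0.1843, 0.2524]
tcp_rot: [[-0.991, 0.134, -0.001], [0.134, 0.991, 0.0], [0.001, 0.0, -1.0]]
force: [-0.3, 0.0, 0.8]
opening: 0.006
```

```bash
python3 - <<'E'
from h import *
s=st();pk(s)
p,d=bot.capture("scene"); cv2.imwrite("pics/s1.png",p)
E
```

```text
2.0 [0.4987 0.1843 0.2524] [-0.26  0.04  0.78] 0.006115899199038859
pack xy mm [-145.9  155.8] z 252.4
[[-0.991, 0.134, -0.001], [0.134, 0.991, 0.0], [0.001, 0.0, -1.0]] tool x in pack [-1.      0.0018]
```

View pics/s1.png

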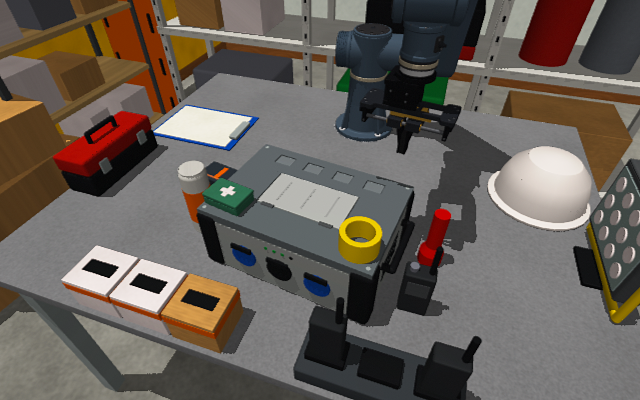

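Request:
servo_tool(increments=[[1,[-46,-39,0],0],[1,[0,0,40],0],[1,[0,0,35],0],[1,[0,0,0],0],[1,[0,0,0],0]])

```text
time_s: 2.68
position: [0.54, 0.1407, 0.1787]
tcp_rot: [[-0.991, 0.131, 0.002], [0.131, 0.991, 0.0], [-0.002, 0.0, -1.0]]
force: [0.3, 0.4, 0.8]
opening: 0.005
```

```bash
python3 - <<'E'
from h import *
s=st();pk(s)
p,d=bot.capture("scene"); cv2.imwrite("pics/s2.png",cv2.resize(p[100:260,240:480],None,fx=3,fy=3))
E
```

```text
2.67 [0.54   0.1407 0.1787] [0.29 0.38 0.8 ] 0.004786216715981244
pack xy mm [-99.3 118. ] z 178.7
[[-0.991, 0.131, 0.002], [0.131, 0.991, 0.0], [-0.002, 0.0, -1.0]] tool x in pack [-1.     -0.0011]
```

View pics/s2.png

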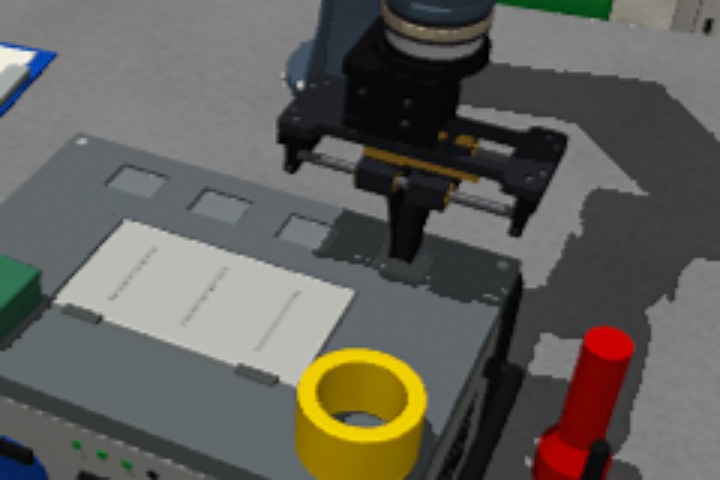

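The fingertip is centred over pad 1. Now I'll feel downwards.

Request:
servo_tool(increments=[[1,[0,0,8],0],[1,[0,0,2],0],[1,[0,0,1],0],[1,[0,0,0],0]])

```text
time_s: 3.22
position: [0.5398, 0.1398, 0.1684]
tcp_rot: [[-0.991, 0.133, 0.001], [0.133, 0.991, 0.0], [-0.001, 0.001, -1.0]]
force: [-1.7, 0.4, 9.7]
opening: 0.005
```

Pad 1 holds at 9.7 N with z at 168.4, so it's a plug. On to pad 2.

Request:
servo_tool(increments=[[1,[0,0,-12],0],[1,[0,-39,0],0],[1,[0,-39,0],0],[1,[0,0,0],0],[1,[0,0,9],0]])

```text
time_s: 3.85
position: [0.5303, 0.0623, 0.1702]
tcp_rot: [[-0.991, 0.134, 0.003], [0.134, 0.991, 0.0], [-0.003, 0.001, -1.0]]
force: [0.1, 0.1, -0.2]
opening: 0.007
```

Request:
servo_tool(increments=[[1,[0,0,2],0],[1,[0,0,1],0],[1,[0,0,0],0]])

```text
time_s: 4.22
position: [0.5292, 0.0628, 0.1665]
tcp_rot: [[-0.991, 0.132, -0.0], [0.132, 0.991, 0.0], [0.0, 0.0, -1.0]]
force: [-0.4, -0.1, 2.6]
opening: 0.004
```

Pad 2 gives: 2.6 N at z 166.5. I'll push it in.

Request:
servo_tool(increments=[[1,[0,0,2],0],[1,[0,0,2],0],[1,[0,0,1],0],[1,[0,0,0],0]])

```text
time_s: 4.72
position: [0.5292, 0.0628, 0.1623]
tcp_rot: [[-0.991, 0.133, 0.0], [0.133, 0.991, 0.001], [-0.0, 0.001, -1.0]]
force: [-3.1, 1.8, 8.6]
opening: 0.006
```

```bash
python3 - <<'E'
from h import *
s=st();pk(s)
p,d=bot.capture("scene"); cv2.imwrite("pics/s3.png",cv2.resize(p[100:260,240:480],None,fx=3,fy=3))
E
```

```text
4.72 [0.5292 0.0628 0.1623] [-3.11  1.78  8.63] 0.005763900658907763
pack xy mm [-99.6  39.3] z 162.3
[[-0.991, 0.133, 0.0], [0.133, 0.991, 0.001], [-0.0, 0.001, -1.0]] tool x in pack [-1.     0.001]
```

View pics/s3.png

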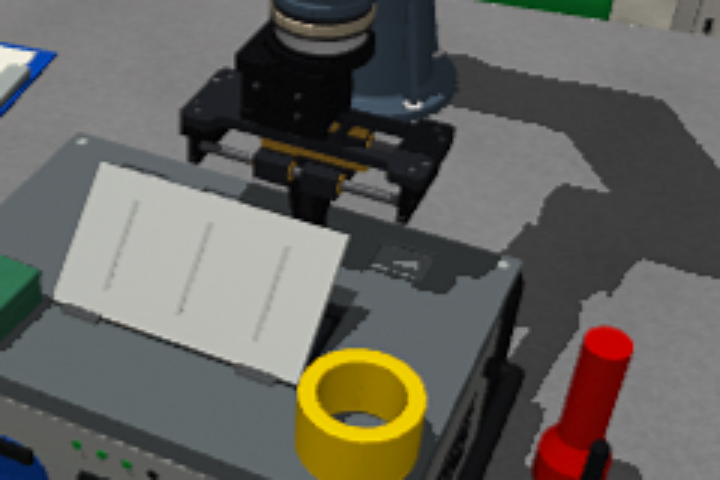

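The pad is fully in and the door is rising. I'll lift straight up and let it settle.

Request:
servo_tool(increments=[[1,[0,0,-30],0],[1,[0,0,-50],0],[1,[0,20,-5],0],[1,[0,0,0],0],[1,[0,0,0],0]])

```text
time_s: 5.4
position: [0.5312, 0.0817, 0.2454]
tcp_rot: [[-0.991, 0.133, -0.002], [0.133, 0.991, -0.0], [0.002, -0.001, -1.0]]
force: [-0.2, -0.4, -0.1]
opening: 0.002
```

Request:
servo_tool(increments=[[1,[0,0,0],0],[1,[0,0,0],0],[1,[0,0,0],0],[1,[0,0,0],0],[1,[0,0,0],0]])

```text
time_s: 6.02
position: [0.532, 0.082, 0.2466]
tcp_rot: [[-0.991, 0.133, 0.0], [0.133, 0.991, -0.0], [-0.0, -0.0, -1.0]]
force: [-0.2, -0.3, -0.3]
opening: 0.005
```

```bash
python3 - <<'E'
from h import *
s=st();pk(s)
p,d=bot.capture("scene"); cv2.imwrite("pics/s4.png",cv2.resize(p[100:260,240:480],None,fx=3,fy=3))
p,d=bot.capture("top"); cv2.imwrite("pics/t4.png",cv2.resize(p[120:270,190:470],None,fx=2.8,fy=2.8))
r=bot.trace("top","door")
P=cloud("top",d); q=(P[...,:2]-C); x=q@RX;y=q@RY;z=P[...,2]
for yy in(-80,-50,50,80):
    m=(abs(y*1e3-yy)<8)&(x>-.03)&(x<.12)&(z>.185)&(z<.3)&(d>0)
    if m.sum():
        i=np.argmax(np.where(m,z,0)); print(yy,m.sum(),"top",x.flat[i]*1e3,z.flat[i]*1e3, "ang",np.median(np.arctan2(z[m]-.17,.06-x[m])))
E
```

```text
6.03 [0.532  0.082  0.2466] [-0.25 -0.32 -0.29] 0.0047386904397528
pack xy mm [-99.5  58.8] z 246.6
[[-0.991, 0.133, 0.0], [0.133, 0.991, -0.0], [-0.0, -0.0, -1.0]] tool x in pack [-1.e+00  9.e-04]
-80 74 top 6.08352908426596 270.4234887454939 ang 1.0960487255217686
-50 78 top 8.818920365028875 270.81147411454504 ang 1.095855819572097
50 49 top 19.35455731528843 250.70974017470422 ang 1.098746370157333
80 51 top 15.505034050893492 256.89986873402614 ang 1.097574507935328
```

View pics/s4.png

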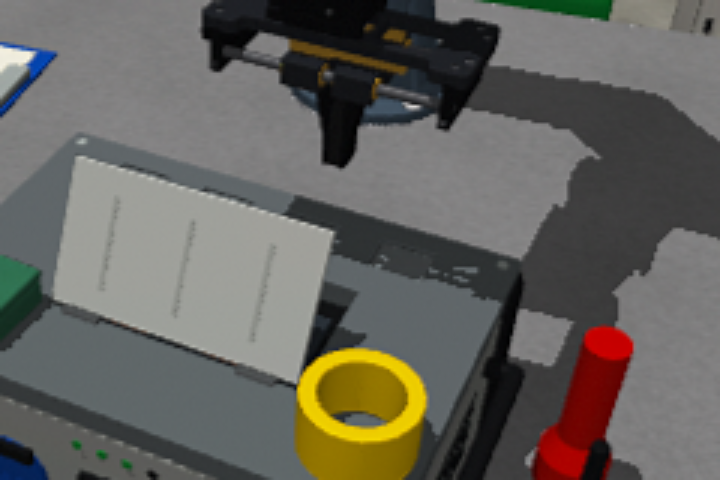

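View pics/t4.png

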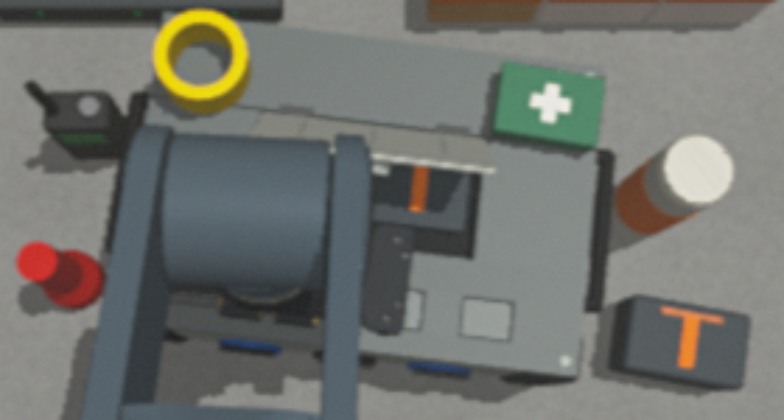

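The door has settled at about 1.1 rad, with its edge at x≈10 and z≈268. The tip is at y≈59, z≈247, which is clear of the keeper. I'll push level in the +x direction of the pack.

Request:
servo_tool(increments=[[1,[-40,0,0],0],[1,[-35,0,0],0],[1,[-12,0,0],0],[1,[-12,0,0],0],[1,[-12,0,0],0]])

```text
time_s: 6.8
position: [0.6416, 0.0675, 0.2465]
tcp_rot: [[-0.991, 0.133, -0.001], [0.133, 0.991, 0.0], [0.001, -0.0, -1.0]]
force: [0.6, -0.2, 0.8]
opening: 0.005
```

Request:
servo_tool(increments=[[1,[-10,0,0],0],[1,[-10,0,0],0],[1,[-10,0,0],0],[1,[-8,0,0],0],[1,[0,0,0],0]])

```text
time_s: 7.42
position: [0.6803, 0.062, 0.2464]
tcp_rot: [[-0.991, 0.133, 0.0], [0.133, 0.991, -0.0], [-0.0, -0.0, -1.0]]
force: [-0.4, -0.2, 0.1]
opening: 0.002
```

```bash
python3 - <<'E'
from h import *
s=st();pk(s)
E
```

```text
7.42 [0.6803 0.062  0.2464] [-0.37 -0.22  0.08] 0.002167947988322801
pack xy mm [50.2 58.6] z 246.4
[[-0.991, 0.133, 0.0], [0.133, 0.991, -0.0], [-0.0, -0.0, -1.0]] tool x in pack [-1.     0.001]
```

Request:
servo_tool(increments=[[1,[-8,0,0],0],[1,[-7,0,0],0],[1,[-6,0,0],0],[1,[0,0,0],0]])

```text
time_s: 7.92
position: [0.7011, 0.0593, 0.2465]
tcp_rot: [[-0.991, 0.133, 0.001], [0.133, 0.991, -0.0], [-0.001, -0.0, -1.0]]
force: [-0.1, -1.1, 0.3]
opening: 0.009
```

```bash
cat > door.py <<'E'
from h import *
import sys
s=st();pk(s)
n=sys.argv[1]
p,d=bot.capture("scene"); cv2.imwrite(f"pics/s{n}.png",cv2.resize(p[60:320,160:480],None,fx=2.5,fy=2.5))
for cam in("scene","top"):
  if cam=="top": p,d=bot.capture("top"); cv2.imwrite(f"pics/t{n}.png",cv2.resize(p[80:270,190:470],None,fx=2.8,fy=2.8))
  P=cloud(cam,d); q=(P[...,:2]-C); x=q@RX;y=q@RY;z=P[...,2]
  for yy in(-80,-50,-30,30,50,80):
    m=(abs(y*1e3-yy)<8)&(x>.03)&(x<.13)&(z>.215)&(z<.29)&(d>0)
    if m.sum():
        i=np.argmax(np.where(m,z,0)); print(cam,yy,m.sum(),"top",x.flat[i]*1e3,z.flat[i]*1e3, "ang",np.percentile(np.arctan2(z[m]-.17,.06-x[m]),[10,50,90]))
E
python3 door.py 5
```

```text
7.92 [0.7011 0.0593 0.2465] [-0.13 -1.06  0.27] 0.009439007523927982
pack xy mm [71.2 58.6] z 246.5
[[-0.991, 0.133, 0.001], [0.133, 0.991, -0.0], [-0.001, -0.0, -1.0]] tool x in pack [-1.e+00  9.e-04]
scene -80 105 top 96.82070475028436 276.11022928693194 ang [1.9233941  1.93468517 1.9435919 ]
scene -50 108 top 97.2206292501045 275.4872832408101 ang [1.91766945 1.93484959 1.94362924]
scene -30 110 top 98.18180874898027 275.40040919478224 ang [1.9232846  1.93438949 1.940787  ]
scene 30 118 top 97.87526583816377 275.56826904990737 ang [1.92076695 1.93415965 1.94141002]
scene 50 185 top 82.71108338117983 289.7626169341639 ang [1.76727282 1.92973215 1.93871207]
scene 80 128 top 97.21082890785486 276.22104040780397 ang [1.91907772 1.9327709  1.93948866]
top -80 135 top 93.56144676629111 277.1802357690547 ang [1.82543136 1.86668327 1.88860261]
top -50 135 top 94.08264546614147 278.0975824673575 ang [1.82852155 1.86464069 1.8886466 ]
top -30 1 top 71.3542181236761 216.71789385790788 ang [1.80921175 1.80921175 1.80921175]
```

View pics/s5.png

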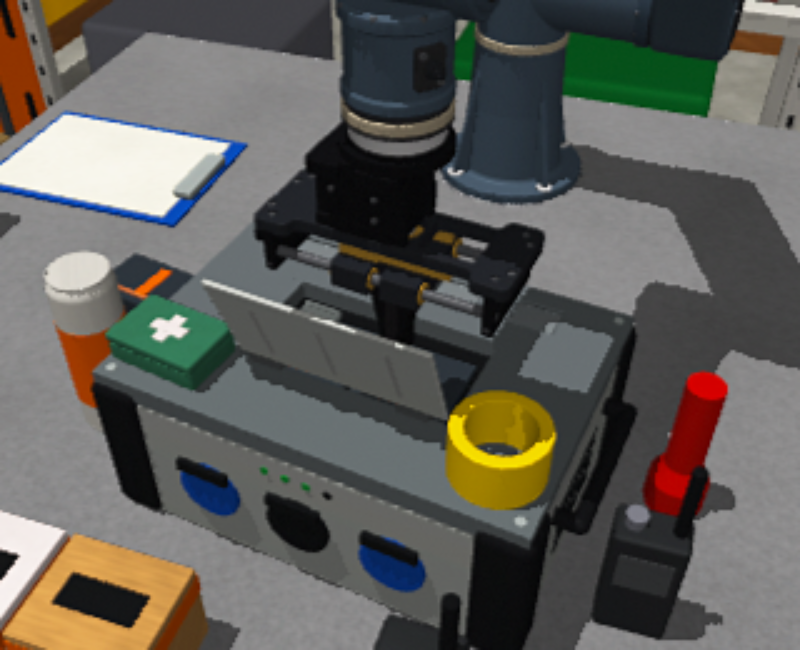

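The door is back at about 1.9 rad. I'll withdraw level, then clear upwards.

Request:
servo_tool(increments=[[1,[15,0,0],0],[1,[40,0,0],0],[1,[50,0,0],0],[1,[50,0,0],0],[1,[30,0,-30],0]])

```text
time_s: 8.65
position: [0.5124, 0.0846, 0.2749]
tcp_rot: [[-0.991, 0.133, -0.008], [0.133, 0.991, 0.0], [0.008, -0.001, -1.0]]
force: [-0.1, 0.2, 0.9]
opening: 0.002
```

Request:
servo_tool(increments=[[1,[30,0,-30],0],[1,[0,0,0],0],[1,[0,0,0],0],[1,[0,0,0],0],[1,[0,0,0],0]])

```text
time_s: 9.28
position: [0.4877, 0.0879, 0.3054]
tcp_rot: [[-0.991, 0.133, -0.002], [0.133, 0.991, 0.0], [0.002, -0.0, -1.0]]
force: [-0.3, 0.1, -0.8]
opening: 0.003
```

```bash
python3 door.py 6
```

```text
9.28 [0.4877 0.0879 0.3054] [-0.27  0.06 -0.77] 0.003473751807740533
pack xy mm [-144.1   58.7] z 305.4
[[-0.991, 0.133, -0.002], [0.133, 0.991, 0.0], [0.002, -0.0, -1.0]] tool x in pack [-1.      0.0012]
scene -80 102 top 98.93439977696669 275.60668362078627 ang [1.92377488 1.93648885 1.94555387]
scene -50 106 top 99.41084188367883 275.9279949668223 ang [1.92395346 1.93508549 1.94333228]
scene -30 110 top 96.2567512157799 276.026736981811 ang [1.92304191 1.93444336 1.94146841]
scene 30 122 top 96.97102133285095 276.32471267695365 ang [1.91752915 1.9327516  1.94083521]
scene 50 121 top 98.91519994774607 275.7163416177396 ang [1.92285948 1.93330506 1.94052337]
scene 80 128 top 99.35476691394399 275.9389075475757 ang [1.92068538 1.93275399 1.93962252]
top -80 135 top 94.6766071545793 276.5003074145913 ang [1.82824673 1.86613673 1.89032785]
top -50 138 top 96.69764269393599 277.2562210201781 ang [1.82642748 1.86547378 1.88835248]
top -30 135 top 94.76023734192202 278.60367848758744 ang [1.82847308 1.86533738 1.88657369]
top 30 137 top 93.91844157398464 276.816993254541 ang [1.82227758 1.86564247 1.88856507]
top 50 133 top 95.03973023302345 277.67462174921735 ang [1.82176914 1.86315981 1.88604139]
top 80 135 top 94.56503173650667 277.35171165716145 ang [1.82647396 1.85953662 1.88653262]
```

View pics/s6.png

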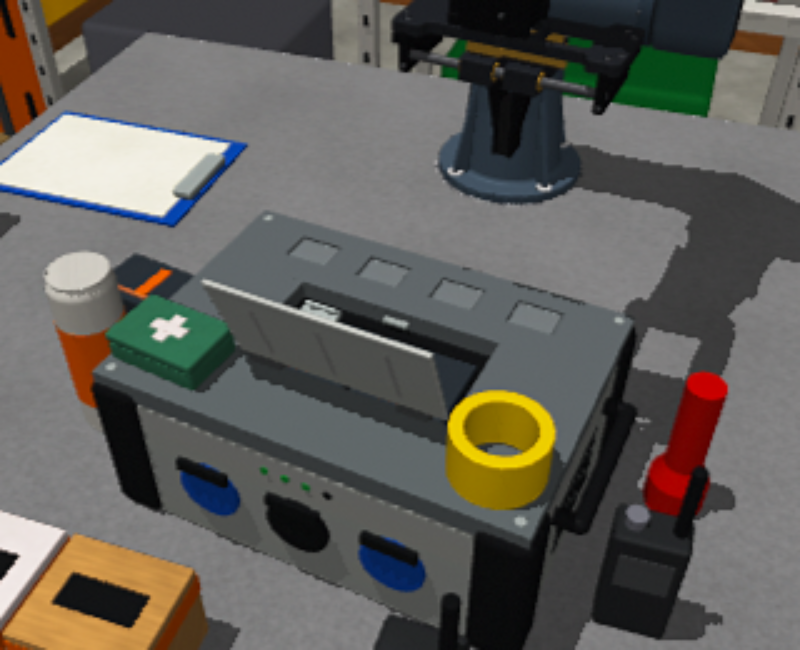

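The door stands by itself at about 1.9 rad, all the gear is where it was, pad 2 is back out and the arm is clear.

```bash
python3 -c "
from rig import bot
print(bot.hand_in())"
```

```text
the job is handed in; nothing more can be done
None
```

The battery door is open and stays open by itself at about 1.9 rad, past the 1.7 needed. I handed the job in at about 9.3 s of the 54 s allowed; the hand-in gave no verdict.

- **Finding the release:** pad 1 held firm at 9.7 N, so it is a plug. Pad 2 gave at 2.6 N and went right in, about 6 mm. I did not press pads 3 and 4.
- **Opening the door:** it sprang up to about 1.1 rad. I pushed it on with the closed fingertips, 59 mm to the left of the middle, clear of the keeper.
- **Door angle:** after I withdrew the arm, the two cameras disagreed slightly. One read about 1.93 rad off the outer face and the other about 1.87 rad. Both readings were the same as before I withdrew.
- **Other checks:** in the last picture, pad 2 looks level with the other three and the loose gear is where it started. I checked both by eye only. The arm was clear, with force readings at noise level (under 1 N).

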